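# Hang the glaze dippers nested on one hook

### The job

Tidy up after glazing: hang the three glaze dippers by their eyes on the one hook of the stand, one at a time, the largest first next to the post, then the medium, then the small, each with its cup nested inside the cup of the one behind it. Leave them hanging still, tip nothing over on the way, and leave the mugs, the bowl and the dish where they are.

Things in the scene. Friction and masses are not known exactly. Their poses are not given: they have to be found in the camera images.
- hook (a point): Root of the red hook on a dark wooden post (22 mm wide, 288 mm high, foot 120 x 160 x 14 mm), fixed to the table. The hook bar, 8 mm thick, runs level 70 mm along this point's -x axis, then turns up. This point lies on the bar's upper side at the post's front face, 270 mm above the table; y across the hook, z up.
- hook_tip (a point): Top of the hook's upturned end, 12 mm above the bar's upper side; the lip's foremost point is 84 mm in front of the post (hook's -x). Same axes as the hook. The space above, beside and in front of the hook is free. Hung dippers swing back a little until they touch the post or the handle behind; with neighbouring eyes 14 to 20 mm apart along the bar the cups nest freely. Pots of tools, 190 mm high, stand at the back.
- large_eye (a point): Middle of the eye opening at the top of the large dipper's flat steel handle. The eye is upright: 34 mm wide (y), 68 high, 6 thick (x); opening 26 wide, 52 high; the hook goes through it along x. Pinch the 34 mm width from above. Point is 152 mm above the cup's underside, 26 below the opening's upper edge, 34 below the handle's top. x points from cup to handle, z up.
- large_cup (a point): Centre of the underside of the large glaze dipper's cup, blue, round, 124 mm across, 48 mm high, wall 3 mm, about 280 g with handle; it starts standing on the table. Axes as its eye. The handle rises from the back of the rim: the eye's plane is 65 mm from the cup's axis (+x). Hung on the hook, this point is 178 mm below the bar's upper side.
- medium_eye (a point): Middle of the eye opening at the top of the medium dipper's flat steel handle. The eye is upright: 44 mm wide (y), 68 high, 6 thick (x); opening 26 wide, 52 high; the hook goes through it along x. Pinch the 44 mm width from above. Point is 124 mm above the cup's underside, 26 below the opening's upper edge, 34 below the handle's top. x points from cup to handle, z up.
- medium_cup (a point): Centre of the underside of the medium glaze dipper's cup, terracotta-coloured, round, 88 mm across, 40 mm high, wall 3 mm, about 200 g with handle; it starts standing on the table. Axes as its eye. The handle rises from the back of the rim: the eye's plane is 47 mm from the cup's axis (+x). Hung on the hook, this point is 150 mm below the bar's upper side.
- small_eye (a point): Middle of the eye opening at the top of the small dipper's flat steel handle. The eye is upright: 54 mm wide (y), 68 high, 6 thick (x); opening 26 wide, 52 high; the hook goes through it along x. Pinch the 54 mm width from above. Point is 104 mm above the cup's underside, 26 below the opening's upper edge, 34 below the handle's top. x points from cup to handle, z up.
- small_cup (a point): Centre of the underside of the small glaze dipper's cup, white, round, 48 mm across, 34 mm high, wall 3 mm, about 140 g with handle; it starts standing on the table. Axes as its eye. The handle rises from the back of the rim: the eye's plane is 27 mm from the cup's axis (+x). Hung on the hook, this point is 130 mm below the bar's upper side.
- mug_black: Black mug, 80 mm across, 85 mm high, handle on its side; bystander. Origin: centre of its underside.
- mug_grey: Pale grey mug, 80 mm across, 85 mm high; bystander. Origin: centre of its underside.
- bowl: Mustard-yellow bowl, 96 mm across, 40 mm high; bystander. Origin: centre of its underside.
- dish: Flat grey-green dish, 100 mm across, 18 mm high; bystander. Origin: centre of its underside.
There are look-alikes about, which are no part of the job. Of the things shaped like the part that bears large_eye, the blue one is meant.

How it is judged:
On the way, in this order (a step that is already met when the one before it is completed fails the run):
1. the large dipper hangs on the hook, released (x of large_eye in the frame of hook between -0.08 and 0.004 m and y of large_eye in the frame of hook between -0.014 and 0.014 m and z of large_eye in the frame of hook between -0.034 and -0.018 m and angle between large_cup's own z axis and vertical below 0.4 rad and contact force between the fingers and large below 0.3 N), for 0.2 s.
2. the medium dipper hangs in front of it, its cup inside the large cup, released (x of large_eye in the frame of hook between -0.08 and 0.004 m and y of large_eye in the frame of hook between -0.014 and 0.014 m and z of large_eye in the frame of hook between -0.034 and -0.018 m and angle between each of large_cup, medium_cup's own z axis and vertical below 0.4 rad and x of medium_eye in the frame of hook between -0.08 and 0.004 m and y of medium_eye in the frame of hook between -0.014 and 0.014 m and z of medium_eye in the frame of hook between -0.034 and -0.018 m and contact force between the fingers and medium below 0.3 N and z of medium_cup in the frame of large_cup between 0 and 0.043 m and horizontal distance between medium_cup and large_cup below 0.062 m), for 0.2 s.
3. the small dipper hangs in front of that, its cup inside the medium cup, released (x of small_eye in the frame of hook between -0.08 and 0.004 m and y of small_eye in the frame of hook between -0.014 and 0.014 m and z of small_eye in the frame of hook between -0.034 and -0.018 m and angle between small_cup's own z axis and vertical below 0.4 rad and contact force between the fingers and small below 0.3 N and z of small_cup in the frame of medium_cup between 0 and 0.035 m and horizontal distance between small_cup and medium_cup below 0.044 m), for 0.2 s.
At the end, for the whole second after the job is handed in: All three eyes on the hook bar (middle of opening 18-34 mm below the bar's top, within 14 mm sideways, 0-80 mm in front of the post), leaning under 0.4 rad; medium cup's underside at least 5 mm below the large rim and inside it, small likewise in medium; released, still (0.03 m/s, 0.3 rad/s) (all of step 2 and all of step 3 and contact force between the fingers and large below 0.3 N and linear speed of each of large, medium, small below 0.03 m/s and angular speed of each of large, medium, small below 0.3 rad/s); the robot touches nothing.
It fails at once if a dipper tips over (leans more than 0.8 rad) (angle between any of large_cup, medium_cup, small_cup's own z axis and vertical above 0.8 rad).
It fails at once if a mug, the bowl or the dish is moved more than 30 mm or tipped over (distance of any of mug_black, mug_grey, bowl, dish from where it was at the start of the episode above 0.03 m or angle between any of mug_black, mug_grey, bowl, dish's own z axis and vertical above 0.5 rad).
It also fails if it takes over 72 s, if anything falls off the work surface, if the arm or the gripper's body presses on something with over 40 N, if the wrist force passes 120 N, or if a joint passes its speed limit or range.

### The arm

A 7-joint arm with a two-finger parallel gripper is mounted at the origin on the work surface. World frame = base frame: x ahead of the robot, y to its left, z up, the work surface at z = 0. Lengths are in m, angles in rad, forces in N, time in s.
With the tool pointing down it reaches from about 0.4 to 0.875 m from the base axis. Payload 6.5 kg.
Tool frame: the origin (TCP) lies at the very end of the fingers, on their centre line; the grasp point (between the pads) lies 19 mm behind it; z points along the fingers, y is the line along which they close (so a half turn about z gives the same grasp; the last joint's range is limited). The gripper opens to 85 mm and grips with 20 to 120 N. Pads are 22 mm wide; open, the fingers measure 114 mm over their backs; the gripper's body (76 mm by 85 mm) begins 54 mm behind the grasp point. The pads swing forward as they close: fully open they stand 13 mm farther back than shut.
Start: joints at [1.214, 0.536, -0.004, 1.538, 0.003, 1.067, -0.071], TCP at [0.186, -0.623, 0.231] pointing down, gripper open.
Joint ranges: [-2.7, 2.7], [-0.37, 2.16], [-1.27, 1.26], [0.24, 2.4], [-1.31, 4.45], [0.19, 1.91], [-2.76, 2.76]. Speed limits (rad/s): [2.39, 2.39, 3.14, 3.14, 3.14, 3.14, 3.14].

### API

Orientations are given as a rotation vector (axis times angle).
In Python, from rig import robot gives the robot as it stands.
- The arm moves only by the tool apply_moves, never from a script. Its argument "targets" is a list of rows, each a list of 4 numbers: the shift along the tool's x, y, z in cm, then the turn about the tool's z in degrees. In form: [[tx, ty, tz, roll], ...]. A call has 1 to 12 rows; each row shifts and turns the commanded pose from where the row before left it, along the tool's axes as they then stand; what a row does not reach is not made up. A row lasts 1/12 s, in which the tool goes at most 41.7 mm and 7.16 degrees, less where a joint would pass 70% of its speed; a pose out of reach is approached as far as the arm can. A call with a gripper value outside its range is refused whole. "jaw" is the opening, from 0 (shut) to 1 (fully open), set as the call begins (left out, the last holds). The fingers move at their own pace and stop on an object; "force" is the grip in N (left out, the last holds). Time passes only in rows, so rows that do not move let the fingers close. It gives the time, the measured TCP pose, the force, the opening and the grip force at its end, in the units of the state.
- robot.sense(): the state, without advancing time (a new reading comes with each control period).
- robot.grab_frame(name): name is "scene" or "top"; returns a dict with "color" (480x640x3 uint8, blue, green, red), "fx", "fy", "cx", "cy" (pixels), "rvec" (rotation vector, rad) and "tvec" (3), from world to camera coordinates, as OpenCV has them. Camera axes: x right, y down, z forward; pixel columns grow to the right and rows downward; lengths in m; the calibration is good to about 2 mm. A picture is of the moment at which its call begins. There is no depth.
- robot.sign_off(): hands the job in; it is judged then, once.
Trained networks look in a picture, given as the dict that the camera call returned (one of the last four; its "shot" number tells which), for a name from the list of things; names that differ only in an ending like _2 or _b are one class to them, and where a whole thing is asked for, a point or a joint stands for the part that bears it (a point fixed in the world has none). Each returns a list of dicts, best first, with "score" (0 to 1); they miss things now and then, are a little off and sometimes report something else, mostly with a low value. They report only what shows in the picture. A call takes as long as a camera call. They do not tell look-alikes from the thing itself.
- robot.find_in(picture, name): "at" ([x, y, z] in m, in the coordinates of the camera as it stood for that picture, good to about 4 mm: the middle of the surface that is visible of it).
- robot.landmark_of(picture, name): "at" ([x, y, z] in m, in the coordinates of the camera as it stood for that picture, good to about 4 mm: a listed point, or the origin of a listed thing).
The state is a dict: "clock": time; "qpos": joint angles; "joint_vel": joint speeds; "tau": joint torques, N m; "eef_pos": TCP position; "tool_rot": TCP orientation; "wrist_force": force on the tool from outside, world axes, zero at the start; "wrist_torque": the same for the moment, N m; "grip_width": finger opening in m; "gripper_force": force on a finger pad.
Only numpy, scipy, OpenCV 4.12 (cv2) and the standard library are available. Lean on these libraries where they do the work, as an engineer would, in place of code of your own. Each camera call takes 0.05 s, during which the arm holds its last target. There are 200 camera calls.

## Working session

There is one attempt and no reset: what is moved stays moved. The work goes in short steps, Python scripts to look and compute and a tool call to move; the robot and the scene stay as the last step left them, time stands still between calls to the robot, and variables do not carry over. Pictures are saved under pics/ and viewed, at most 12 in all, crops included, and the job is handed in when it is done.

Besides the shell and the picture viewer there is one more tool, called after "Emit:" in YAML: its name, and indented under it one key for each argument. apply_moves: Moves the arm, as the interface text tells. Its arguments: {"type":"object","properties":{"targets":{"type":"array"},"jaw":{"type":"number"},"force":{"type":"number"}},"required":["targets"]}

```bash
mkdir -p pics
cat > h.py <<'E'
import numpy as np, cv2
from rig import robot
from scipy.spatial.transform import Rotation as R
def w(f,p): return R.from_rotvec(np.ravel(f["rvec"])).inv().apply(np.array(p)-np.ravel(f["tvec"]))
def pix(f,P):
    c=R.from_rotvec(np.ravel(f["rvec"])).apply(P)+np.ravel(f["tvec"]); return np.round([f["fx"]*c[0]/c[2]+f["cx"],f["fy"]*c[1]/c[2]+f["cy"]]).astype(int)
def look(names,cams=("scene","top"),save=None):
    for c in cams:
        f=robot.grab_frame(c)
        if save: cv2.imwrite(f"pics/{save}_{c}.png",f["color"])
        for n in names:
            for d in robot.landmark_of(f,n):
                if d["score"]>.2:
                    P=w(f,d["at"]); print(c,n,round(d["score"],2),P.round(4),pix(f,P))
E
python3 - <<'E'
from h import *
look("hook hook_tip large_eye large_cup medium_eye medium_cup small_eye small_cup mug_black mug_grey bowl dish".split(),save="a")
s=robot.sense();print(s["clock"],s["eef_pos"],s["tool_rot"],s["grip_width"])
E
```

```text
scene hook 0.67 [ 0.6849 -0.0099  0.2738] [243 278]
scene hook_tip 0.81 [ 0.6082 -0.0212  0.2871] [270 247]
scene large_eye 0.94 [ 0.4904 -0.1907  0.1539] [266 213]
scene large_eye 0.93 [ 0.3423 -0.4115  0.1548] [255 140]
scene large_eye 0.83 [ 0.1633 -0.2345  0.1529] [347 141]
scene large_eye 0.63 [0.2512 0.2183 0.1535] [466 255]
scene large_eye 0.62 [ 0.6936 -0.2808 -0.0018] [188 276]
scene large_cup 0.97 [ 0.362  -0.3465  0.0038] [270 194]
scene large_cup 0.92 [ 0.1725 -0.3014 -0.0008] [327 171]
scene large_cup 0.86 [ 0.2943  0.2705 -0.0013] [459 316]
scene large_cup 0.77 [ 0.4294 -0.1691  0.0033] [294 242]
scene large_cup 0.73 [ 0.6931 -0.2821  0.0012] [187 275]
scene medium_eye 0.85 [ 0.5733 -0.2903  0.1203] [215 218]
scene medium_eye 0.43 [ 0.4794  0.2475 -0.0018] [401 360]
scene medium_cup 0.84 [ 0.5264 -0.3088  0.0028] [233 233]
scene small_eye 0.95 [0.503  0.2567 0.1021] [403 350]
scene small_cup 0.66 [ 4.776e-01  2.505e-01 -1.000e-04] [403 360]
scene small_cup 0.56 [6.262e-01 2.857e-01 1.000e-04] [370 419]
scene mug_black 0.76 [0.6236 0.2888 0.002 ] [372 418]
scene mug_grey
[... 742 characters left out ...]
arge_cup 0.63 [0.2903 0.265  0.0012] [207 314]
top large_cup 0.61 [ 0.1716 -0.3026 -0.0007] [459 370]
top medium_eye 0.67 [ 0.5725 -0.2905  0.125 ] [461 181]
top medium_eye 0.38 [ 0.683  -0.0071  0.2709] [326 104]
top medium_cup 0.95 [ 0.5327 -0.3054  0.0047] [457 211]
top small_eye 0.64 [0.5056 0.2561 0.1024] [205 212]
top small_cup 0.72 [ 0.4732  0.2486 -0.0007] [218 235]
top mug_black 0.83 [ 0.6251  0.2919 -0.0025] [202 172]
top mug_grey 0.8 [ 0.698  -0.2789 -0.0012] [443 143]
top mug_grey 0.43 [ 0.5561 -0.1221  0.0031] [377 200]
top dish 0.87 [ 0.5592 -0.1223  0.0027] [377 199]
1.3 [ 0.18638374 -0.62270449  0.23128322] [ 3.10842960e+00  4.55236307e-01 -5.95107111e-05] 0.08512390131957223
```

View pics/a_scene.png

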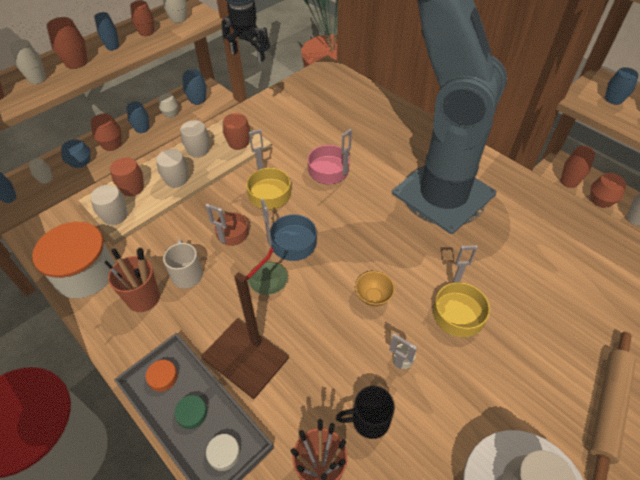

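View pics/a_top.png

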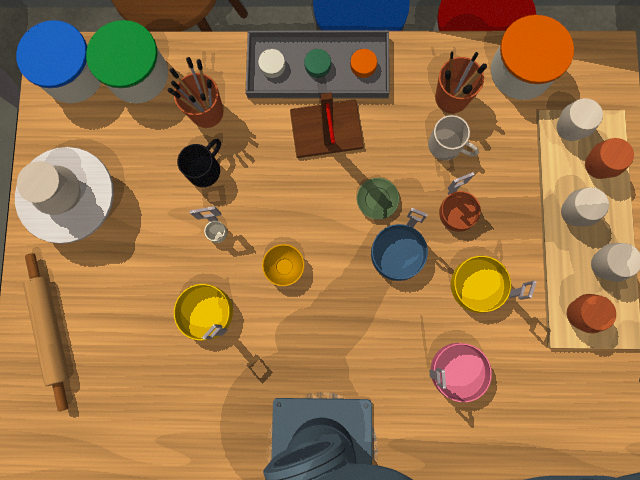

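Top view: the large-dipper shapes are blue (396,253), yellow (481,285), yellow (203,312) and pink (461,373). The medium is terracotta (460,211), the small is white (215,232), and the red hook is at (329,120). By the description I choose the blue one, with its eye at (417,214). Next is a close crop to check that, while the arm sets out.

```bash
python3 -c "
import cv2
i=cv2.imread('pics/a_top.png')[80:300,280:520];cv2.imwrite('pics/b.png',cv2.resize(i,None,fx=2.5,fy=2.5))"
```

```text
(no output)
```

View pics/b.png

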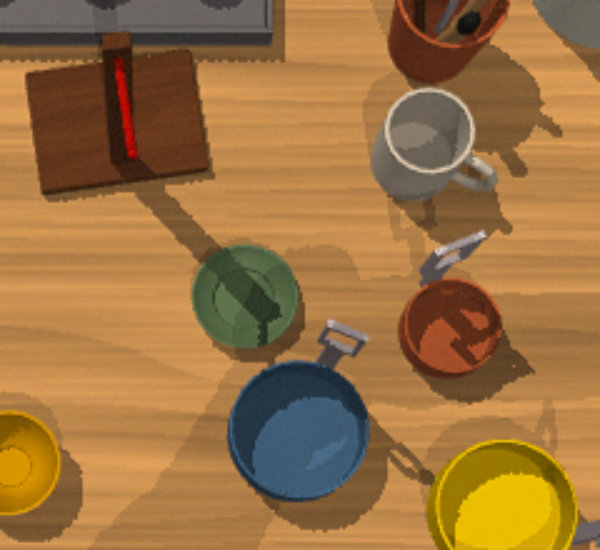

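Emit:
apply_moves:
  targets:
    - [0, 0, -0.5, 6.6]
    - [0, 0, -0.5, 6.6]
    - [0, 0, -0.5, 6.6]
    - [0, 0, -0.5, 6.6]
    - [0, 0, -0.5, 6.6]
    - [0, 0, -0.5, 6.5]
    - [0.7, -3, 0, 0]
    - [0.7, -3, 0, 0]
    - [0.7, -3, 0, 0]
    - [0.7, -3, 0, 0]
    - [0.7, -3, 0, 0]
  jaw: 1
  force: 50

```text
clock: 2.22
eef_pos: [0.2776, -0.4968, 0.2614]
tool_rot: [3.079, -0.622, 0.0]
wrist_force: [0.1, -0.3, 0.3]
grip_width: 0.0856
gripper_force: 0.0
```

The crop shows the blue dipper clearly, with its eye at (343,338) and the dish and terracotta dipper beside it, so the choice holds.

Emit:
apply_moves:
  targets:
    - [0.65, -3, 0, 0]
    - [0.65, -3, 0, 0]
    - [0.65, -3, 0, 0]
    - [0.65, -3, 0, 0]
    - [0.65, -3, 0, 0]
    - [0.65, -3, 0, 0]
    - [0.65, -3, 0, 0]
    - [0.65, -3, 0, 0]
    - [0.65, -3, 0, 0]
    - [0.65, -3, 0, 0]
    - [0.65, -3, 0, 0]
    - [0.65, -3, 0, 0]

```text
clock: 3.22
eef_pos: [0.4892, -0.1953, 0.2615]
tool_rot: [3.079, -0.622, 0.001]
wrist_force: [0.5, -0.7, 0.5]
grip_width: 0.0853
gripper_force: 0.0
```

Emit:
apply_moves:
  targets:
    - [0, 0, 0, 0]
    - [0, 0, 0, 0]

```text
clock: 3.38
eef_pos: [0.4894, -0.1947, 0.2613]
tool_rot: [-3.08, 0.616, -0.0]
wrist_force: [-1.0, -0.3, 0.9]
grip_width: 0.0856
gripper_force: 0.0
```

```bash
cat >> h.py <<'E'
def rel(P,yaw):
    s=robot.sense(); d=np.array(P)-s["eef_pos"]; r=R.from_rotvec(s["tool_rot"]); x=r.apply([1,0,0])
    print("clock",s["clock"],"tcp",np.round(s["eef_pos"],4),"yaw",np.degrees(np.arctan2(x[1],x[0])).round(1),"tool cm",(r.inv().apply(d)*100).round(2),"roll",(np.degrees(np.arctan2(x[1],x[0]))-yaw).round(1))
E
python3 - <<'E'
from h import *
look(["hook","hook_tip","large_eye","large_cup"],save="c")
rel([.4915,-.193,.145],-22.8)
E
```

```text
scene hook 0.78 [ 0.687  -0.0097  0.2737] [242 279]
scene hook_tip 0.74 [ 0.6082 -0.0206  0.2844] [270 248]
scene large_eye 0.96 [ 0.493  -0.1927  0.1536] [264 213]
scene large_eye 0.78 [0.2524 0.2162 0.1528] [464 255]
scene large_eye 0.76 [ 0.1632 -0.2347  0.1526] [347 141]
scene large_cup 0.9 [ 0.4277 -0.1671  0.0029] [295 242]
scene large_cup 0.68 [ 0.1728 -0.2996  0.0022] [328 170]
scene large_cup 0.65 [ 0.3614 -0.3503  0.0037] [269 193]
scene large_cup 0.6 [ 0.2957  0.2701 -0.0025] [458 316]
top hook 0.68 [ 0.6886 -0.0082  0.2713] [327 101]
top hook_tip 0.62 [ 0.6054 -0.0277  0.2811] [336 141]
top large_eye 0.91 [ 0.3405 -0.4129  0.1568] [529 290]
top large_eye 0.6 [0.2538 0.2151 0.1525] [214 330]
top large_cup 0.91 [0.2925 0.2673 0.0047] [206 313]
top large_cup 0.9 [ 0.4302 -0.1673 -0.0005] [397 254]
top large_cup 0.71 [ 0.3592 -0.3494 -0.0016] [477 286]
clock 3.8833 tcp [ 0.4882 -0.1969  0.2613] yaw -22.9 tool cm [ 0.15 -0.49 11.63] roll -0.1
```

View pics/c_scene.png

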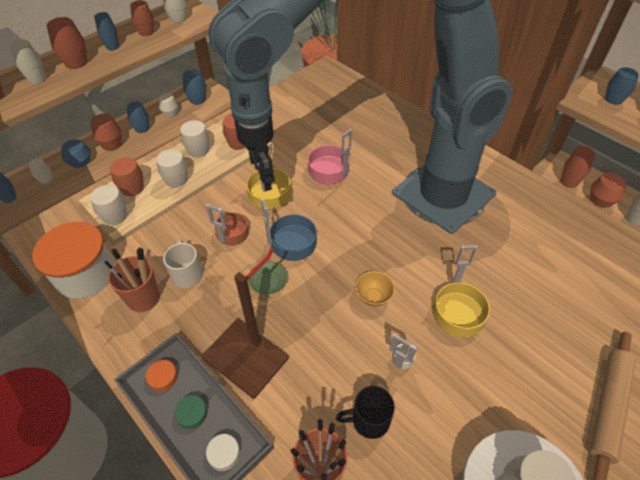

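The open gripper stands over the blue dipper's eye at (267,190), lined up across the handle. Lowering to grip.

Emit:
apply_moves:
  targets:
    - [0.15, -0.5, 1, 0]
    - [0, 0, 2, 0]
    - [0, 0, 2.5, 0]
    - [0, 0, 2.5, 0]
    - [0, 0, 2, 0]
    - [0, 0, 1.6, 0]
    - [0, 0, 0, 0]

```text
clock: 4.47
eef_pos: [0.4894, -0.1912, 0.1416]
tool_rot: [-3.079, 0.621, 0.01]
wrist_force: [-1.5, 0.8, 0.2]
grip_width: 0.0852
gripper_force: 0.0
```

Emit:
apply_moves:
  targets:
    - [0, 0, 0, 0]
    - [0, 0, 0, 0]
    - [0, 0, 0, 0]
    - [0, 0, 0, 0]
    - [0, 0, 0, 0]
    - [0, 0, 0, 0]
    - [0, 0, 0, 0]
    - [0, 0, 0, 0]
  jaw: 0
  force: 60

```text
clock: 5.13
eef_pos: [0.4927, -0.193, 0.1464]
tool_rot: [3.079, -0.622, 0.004]
wrist_force: [1.1, -0.8, 6.4]
grip_width: 0.0328
gripper_force: 59.6
```

Emit:
apply_moves:
  targets:
    - [0, 0, -0.6, 0]
    - [0, 0, -1.2, 0]
    - [0, 0, -1.6, 0]
    - [0, 0, -1.6, 0]
    - [0, 0, -1.6, 0]
    - [0, 0, -1.6, 0]
    - [0, 0, -1.6, 0]
    - [0, 0, -1.4, 0]
    - [0, 0, -1, 0]
    - [0, 0, 0, 0]

```text
clock: 5.97
eef_pos: [0.4927, -0.1927, 0.2692]
tool_rot: [3.079, -0.622, 0.005]
wrist_force: [0.9, 0.1, -1.9]
grip_width: 0.033
gripper_force: 59.9
```

Emit:
apply_moves:
  targets:
    - [0, 0, 0, -4]
    - [0, 0, 0, -4]
    - [0, 0, 0, -4]
    - [0, 0, 0, -4]
    - [0, 0, 0, -4]
    - [0, 0, 0, -4]
    - [0, 0, 0, -4]
    - [0, 0, 0, -4]
    - [0, 0, 0, -1.6]
    - [0, 0, 0, 0]

```text
clock: 6.8
eef_pos: [0.491, -0.1922, 0.2662]
tool_rot: [-3.127, -0.296, 0.003]
wrist_force: [-0.2, 0.8, -2.3]
grip_width: 0.033
gripper_force: 59.9
```

Run:
```python
from h import *
look(["large_eye","large_cup"])
rel([.558,-.033,.268],10.8)
```

```text
scene large_eye 0.86 [0.252  0.2185 0.1533] [465 256]
scene large_eye 0.66 [ 0.1629 -0.2345  0.1526] [347 141]
scene large_eye 0.65 [ 0.491  -0.1913  0.273 ] [261 178]
scene large_cup 0.94 [0.2953 0.2689 0.0018] [458 315]
scene large_cup 0.77 [ 0.1697 -0.3016 -0.0015] [328 170]
scene large_cup 0.75 [ 0.3591 -0.3474  0.0024] [270 194]
scene large_cup 0.71 [ 0.4224 -0.2085  0.1234] [283 203]
scene large_cup 0.71 [ 0.5554 -0.1208  0.0028] [269 281]
top large_eye 0.82 [0.254  0.2204 0.1538] [211 330]
top large_eye 0.69 [ 0.3409 -0.4123  0.1552] [528 290]
top large_eye 0.57 [ 0.4928 -0.1934  0.2774] [426 201]
top large_cup 0.91 [ 0.426  -0.205   0.1193] [421 249]
top large_cup 0.91 [0.2942 0.2628 0.0015] [208 312]
clock 7.1 tcp [ 0.4917 -0.1924  0.2671] yaw 10.7 tool cm [  9.49 -14.43  -0.09] roll -0.1
```

Emit:
apply_moves:
  targets:
    - [0.5, -0.8, 0, 0]
    - [1, -1.5, 0, 0]
    - [1.4, -2, 0, 0]
    - [1.4, -2.1, 0, 0]
    - [1.4, -2.1, 0, 0]
    - [1.4, -2.1, 0, 0]
    - [1.2, -1.9, 0, 0]
    - [0.8, -1.2, 0, 0]
    - [0.4, -0.7, 0, 0]
    - [0, 0, 0, 0]
    - [0, 0, 0, 0]

```text
clock: 8.02
eef_pos: [0.558, -0.0336, 0.2672]
tool_rot: [3.127, 0.295, -0.001]
wrist_force: [-0.1, -0.0, -2.5]
grip_width: 0.0329
gripper_force: 59.9
```

Run:
```python
from h import *
look(["hook","hook_tip","large_eye","large_cup"],save="d")
rel([.674,-.011,.268],10.8)
import cv2
a=cv2.imread('pics/d_scene.png')[150:350,170:370];b=cv2.imread('pics/d_top.png')[70:270,250:450]
cv2.imwrite('pics/d.png',cv2.resize(np.hstack([a,b]),None,fx=2,fy=2))
```

```text
scene hook 0.84 [ 0.6855 -0.0101  0.2707] [243 279]
scene hook_tip 0.62 [ 0.607  -0.0159  0.2839] [272 250]
scene hook_tip 0.55 [ 0.4912 -0.0487  0.1255] [306 254]
scene large_eye 0.84 [ 0.5568 -0.033   0.2758] [286 233]
scene large_eye 0.81 [ 0.1642 -0.2338  0.1517] [347 142]
scene large_eye 0.7 [0.254  0.2147 0.1542] [464 255]
scene large_eye 0.64 [ 0.3416 -0.4104  0.154 ] [255 140]
scene large_eye 0.24 [ 0.5283 -0.3088  0.0043] [232 233]
scene large_cup 0.97 [ 1.697e-01 -3.003e-01 -1.000e-04] [328 170]
scene large_cup 0.91 [ 0.3625 -0.3503  0.0039] [269 193]
scene large_cup 0.87 [ 0.493  -0.0466  0.1221] [306 256]
scene large_cup 0.65 [ 0.2969  0.2698 -0.    ] [458 316]
top hook_tip 0.29 [ 0.5328 -0.3085  0.0028] [458 211]
top large_eye 0.84 [ 0.1646 -0.2332  0.1521] [439 379]
top large_eye 0.77 [0.2533 0.2204 0.152 ] [212 330]
top large_cup 0.97 [ 0.172  -0.3011 -0.0012] [458 370]
top large_cup 0.95 [0.2889 0.2653 0.0029] [207 314]
top large_cup 0.85 [ 0.3609 -0.3473  0.    ] [477 285]
clock 8.5167 tcp [ 0.5581 -0.0335  0.2673] yaw 10.7 tool cm [11.8  -0.06 -0.07] roll -0.1
```

View pics/d.png

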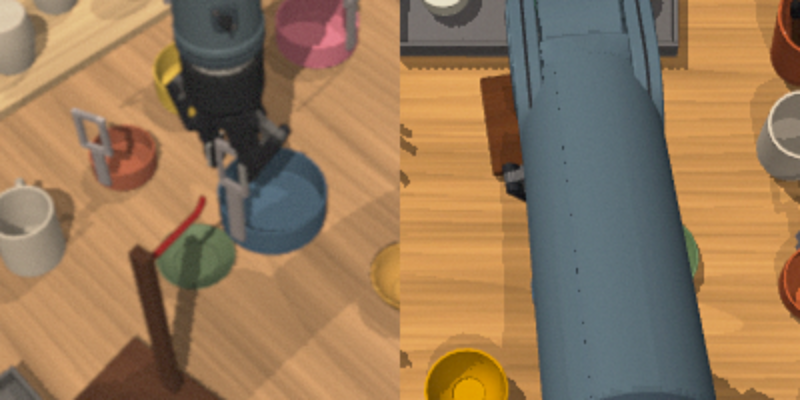

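Emit:
apply_moves:
  targets:
    - [0.8, 0, 0, 0]
    - [1.2, 0, 0, 0]
    - [1.5, 0, 0, 0]
    - [1.5, 0, 0, 0]
    - [1.5, -0.1, 0, 0]
    - [1.5, 0, 0, 0]
    - [1.5, 0, 0, 0]
    - [1.2, 0, 0, 0]
    - [0.7, 0, 0, 0]
    - [0.3, 0, 0, 0]
    - [0, 0, 0, 0]

```text
clock: 9.43
eef_pos: [0.6733, -0.0102, 0.2669]
tool_rot: [-3.128, -0.295, 0.0]
wrist_force: [0.0, -0.1, -2.1]
grip_width: 0.0335
gripper_force: 60.0
```

Emit:
apply_moves:
  targets:
    - [0, 0, 0.5, 0]
    - [0, 0, 0.7, 0]
    - [0, 0, 0.6, 0]
    - [0, 0, 0.4, 0]
    - [0, 0, 0, 0]
    - [0, 0, 0, 0]

```text
clock: 9.93
eef_pos: [0.6726, -0.0106, 0.2449]
tool_rot: [3.128, 0.295, -0.001]
wrist_force: [-0.2, 0.8, -2.3]
grip_width: 0.0329
gripper_force: 59.9
```

Run:
```python
from h import *
look(["hook","hook_tip","large_eye","large_cup"],save="e",cams=["scene"])
rel([.674,-.011,.238],10.8); print(robot.sense()["wrist_force"])
a=cv2.imread('pics/e_scene.png')[150:350,170:370]
cv2.imwrite('pics/e.png',cv2.resize(a,None,fx=3,fy=3))
```

```text
scene hook 0.88 [ 0.6872 -0.0108  0.2721] [242 279]
scene hook_tip 0.82 [ 0.6101 -0.0181  0.2847] [270 250]
scene large_eye 0.85 [0.2529 0.214  0.1543] [464 254]
scene large_eye 0.75 [ 0.6697 -0.0103  0.2531] [251 279]
scene large_eye 0.65 [ 0.1631 -0.2373  0.1542] [346 140]
scene large_eye 0.49 [0.5034 0.2585 0.1022] [404 350]
scene large_cup 0.96 [ 0.1695 -0.3002  0.0021] [328 170]
scene large_cup 0.93 [ 0.6079 -0.0261  0.1021] [275 296]
scene large_cup 0.69 [0.2936 0.2693 0.0007] [459 315]
scene large_cup 0.63 [ 0.3639 -0.3492  0.001 ] [269 195]
clock 10.1833 tcp [ 0.6731 -0.0105  0.2457] yaw 10.8 tool cm [0.07 0.07 0.77] roll -0.0
[-0.4447727  -0.67113455 -2.60726928]
```

View pics/e.png

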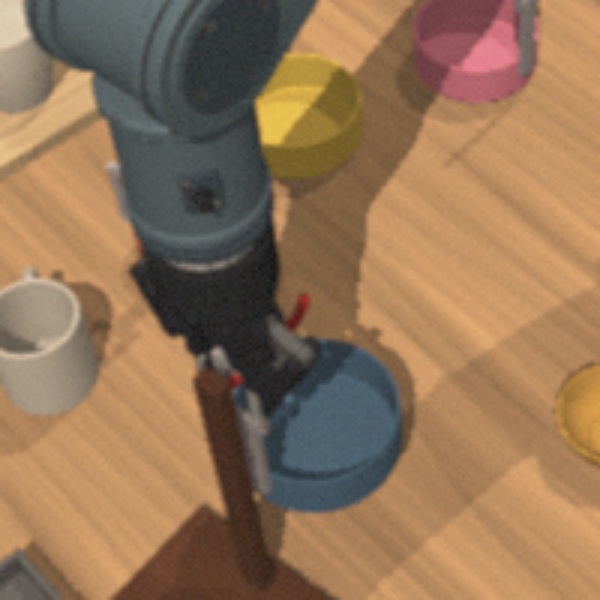

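The hook passes through the eye: red shows inside it at (238,380), and the tip is in front at (300,310). Lowering the rest.

Emit:
apply_moves:
  targets:
    - [0, 0, 0.3, 0]
    - [0, 0, 0.2, 0]
    - [0, 0, 0.2, 0]
    - [0, 0, 0.1, 0]
    - [0, 0, 0, 0]
    - [0, 0, 0, 0]

```text
clock: 10.68
eef_pos: [0.673, -0.0104, 0.2381]
tool_rot: [3.128, 0.295, 0.001]
wrist_force: [-2.5, -1.2, 5.8]
grip_width: 0.0329
gripper_force: 60.8
```

Emit:
apply_moves:
  targets:
    - [0, 0, 0, 0]
    - [0, 0, 0, 0]
    - [0, 0, 0, 0]
    - [0, 0, 0, 0]
    - [0, 0, 0, 0]
    - [0, 0, 0, 0]
  jaw: 1

```text
clock: 11.18
eef_pos: [0.673, -0.0104, 0.2371]
tool_rot: [-3.128, -0.295, 0.0]
wrist_force: [0.7, 0.3, 0.2]
grip_width: 0.0852
gripper_force: 0.0
```

Emit:
apply_moves:
  targets:
    - [0, 0, -1, 0]
    - [0, 0, -2, 0]
    - [0, 0, -2, 0]
    - [0, 0, -2, 0]
    - [-1, 0, -1, 0]
    - [-2.5, 0, 0, -2]
    - [-2.5, 0.5, 0, -2]
    - [-2.5, 1, 0, -2]
    - [-2.5, 1.5, 0, -2]
    - [-1.5, 2, 0, -2]
    - [0, 2, 0, 0]
    - [0, 2, 0, 0]

```text
clock: 12.18
eef_pos: [0.579, -0.1277, 0.3179]
tool_rot: [3.09, 0.565, -0.0]
wrist_force: [-0.2, -0.1, -0.7]
grip_width: 0.0854
gripper_force: 0.0
```

Run:
```python
from h import *
look(["hook","hook_tip","large_eye","large_cup","medium_eye","medium_cup"],save="f")
rel([.5725,-.2905,.25],21)
```

```text
scene hook 0.88 [ 0.6844 -0.0086  0.274 ] [244 278]
scene hook 0.54 [ 0.6708 -0.0095  0.2454] [251 282]
scene hook 0.52 [0.5039 0.257  0.1043] [403 350]
scene hook_tip 0.95 [ 0.6079 -0.0201  0.2843] [270 249]
scene large_eye 0.83 [ 0.1637 -0.2365  0.1508] [347 141]
scene large_eye 0.8 [ 0.3425 -0.4126  0.1531] [255 140]
scene large_eye 0.65 [0.253  0.2164 0.1526] [464 255]
scene large_eye 0.59 [ 0.6716 -0.0106  0.245 ] [250 282]
scene large_cup 0.96 [ 0.6193 -0.0159  0.0854] [275 306]
scene large_cup 0.89 [ 0.17   -0.3005 -0.0006] [328 170]
scene large_cup 0.72 [ 0.5582 -0.1209  0.0032] [269 281]
scene large_cup 0.69 [ 0.3605 -0.3479  0.0027] [270 194]
scene large_cup 0.65 [ 0.2944  0.2711 -0.0005] [459 316]
scene medium_eye 0.72 [ 0.5741 -0.2873  0.1224] [216 218]
scene medium_cup 0.55 [ 0.5251 -0.3087  0.0038] [233 232]
top hook 0.61 [ 0.6859 -0.0062  0.2732] [325 102]
top hook 0.58 [ 4.762e-01  2.494e-01 -3.000e-04] [217 233]
top hook 0.3 [ 0.5311 -0.3061  0.0037] [457 211]
top hook_tip 0.56 [ 0.6073 -0.0232  0.2806] [334 140]
top hook_tip 0.49 [0.5075 0.2562 0.101 ] [205 211]
top large_eye 0.88 [ 0.6714 -0.0133  0.2469] [329 114]
top large_eye 0.85 [ 0.339  -0.411   0.1548] [527 291]
top large_eye 0.8 [0.2544 0.2195 0.1529] [212 330]
top large_cup 0.88 [ 0.3573 -0.3515  0.0006] [479 287]
top large_cup 0.84 [0.2933 0.2651 0.0018] [207 312]
top large_cup 0.7 [0.402  0.0884 0.0023] [286 265]
top large_cup 0.67 [ 0.6218 -0.0172  0.0862] [332 163]
top large_cup 0.63 [ 0.1739 -0.3038 -0.0038] [459 369]
top medium_eye 0.55 [ 0.532  -0.3046  0.0019] [456 211]
top medium_eye 0.51 [0.4007 0.0881 0.0014] [286 266]
top medium_cup 0.62 [ 0.5305 -0.3082  0.0027] [458 212]
clock 12.8833 tcp [ 0.5805 -0.1259  0.3173] yaw 20.8 tool cm [-6.58 15.11  6.72] roll -0.2
```

Emit:
apply_moves:
  targets:
    - [-0.8, 1.8, 0.5, 0]
    - [-1, 2.4, 1, 0]
    - [-1, 2.4, 1, 0]
    - [-1, 2.4, 1, 0]
    - [-1, 2.4, 1, 0]
    - [-0.9, 2, 1, 0]
    - [-0.5, 1.2, 1, 0]
    - [-0.3, 0.5, 0.2, -0.5]
    - [0, 0, 0, 0]
    - [0, 0, 0, 0]

```text
clock: 13.72
eef_pos: [0.5738, -0.289, 0.2506]
tool_rot: [-3.086, -0.581, -0.001]
wrist_force: [-0.4, -0.1, 0.0]
grip_width: 0.0853
gripper_force: 0.0
```

Run:
```python
from h import *
look(["medium_eye","medium_cup"],save="g")
rel([.573,-.2895,.117],21.5)
```

```text
scene medium_eye 0.78 [ 0.575  -0.2891  0.1221] [215 218]
scene medium_cup 0.58 [ 0.5266 -0.3094  0.0052] [232 232]
top medium_eye 0.56 [ 0.577  -0.2927  0.1234] [461 179]
top medium_cup 0.71 [ 0.5306 -0.3059  0.0037] [457 212]
clock 14.0167 tcp [ 0.5737 -0.2895  0.2509] yaw 21.3 tool cm [-0.08 -0.04 13.39] roll -0.2
```

Emit:
apply_moves:
  targets:
    - [0, 0, 1, 0]
    - [0, 0, 2.2, 0]
    - [0, 0, 2.5, 0]
    - [0, 0, 2.5, 0]
    - [0, 0, 2.4, 0]
    - [0, 0, 1.8, 0]
    - [0, 0, 1, 0]
    - [0, 0, 0, 0]

```text
clock: 14.68
eef_pos: [0.5714, -0.2895, 0.1134]
tool_rot: [-3.085, -0.58, 0.006]
wrist_force: [0.0, 0.1, 0.2]
grip_width: 0.0858
gripper_force: 0.0
```

Emit:
apply_moves:
  targets:
    - [0, 0, 0, 0]
    - [0, 0, 0, 0]
    - [0, 0, 0, 0]
    - [0, 0, 0, 0]
    - [0, 0, 0, 0]
    - [0, 0, 0, 0]
    - [0, 0, 0, 0]
    - [0, 0, 0, 0]
  jaw: 0

```text
clock: 15.35
eef_pos: [0.5744, -0.2905, 0.1178]
tool_rot: [3.086, 0.58, 0.004]
wrist_force: [0.1, 1.7, 6.4]
grip_width: 0.0432
gripper_force: 61.0
```

Emit:
apply_moves:
  targets:
    - [0, 0, -0.6, 0]
    - [0, 0, -1.2, 0]
    - [0, 0, -1.8, 0]
    - [0, 0, -2, 0]
    - [0, 0, -2, 0]
    - [0, 0, -2, 0]
    - [0, 0, -2, 0]
    - [0, 0, -1.8, 0]
    - [0, 0, -1.2, 0]
    - [0, 0, -0.6, 0]
    - [0, 0, 0, 0]

```text
clock: 16.27
eef_pos: [0.5737, -0.2907, 0.2698]
tool_rot: [3.086, 0.579, 0.003]
wrist_force: [0.0, -0.8, -2.6]
grip_width: 0.0426
gripper_force: 61.3
```

Emit:
apply_moves:
  targets:
    - [0, 0, 0, 3.6]
    - [0, 0, 0, 3.6]
    - [0, 0, 0, 3.6]
    - [0.1, -1, 0, 0]
    - [0.2, -2, 0, 0]
    - [0.3, -3, 0, 0]
    - [0.3, -3, 0, 0]
    - [0.3, -3, 0, 0]
    - [0.3, -3, 0, 0]
    - [0.2, -3, 0, 0]
    - [0.2, -2.7, 0, 0]
    - [0.1, -2, 0, 0]

```text
clock: 17.27
eef_pos: [0.5504, -0.0595, 0.2675]
tool_rot: [-3.126, -0.295, 0.002]
wrist_force: [0.8, -0.5, -1.8]
grip_width: 0.0428
gripper_force: 61.5
```

Emit:
apply_moves:
  targets:
    - [0.1, -1.5, 0, 0]
    - [0, -1, 0, 0]
    - [0, -0.5, 0, 0]
    - [0, 0, 0, 0]
    - [0, 0, 0, 0]

```text
clock: 17.68
eef_pos: [0.5471, -0.0348, 0.2681]
tool_rot: [3.128, 0.286, -0.001]
wrist_force: [-0.5, -0.6, -3.5]
grip_width: 0.0429
gripper_force: 61.5
```

Run:
```python
from h import *
look(["hook","hook_tip","medium_eye","medium_cup","large_cup"],save="i",cams=["scene"])
h=np.array([.6856,-.0085]);u=np.array([np.cos(np.radians(10.5)),np.sin(np.radians(10.5))])
rel([*(h-.14*u),.2695],10.5);rel([*(h-.032*u),.2695],10.5)
a=cv2.imread('pics/i_scene.png')[150:350,170:370]
cv2.imwrite('pics/i.png',cv2.resize(a,None,fx=3,fy=3))
```

```text
scene hook 0.73 [ 0.6863 -0.01    0.2724] [243 279]
scene hook_tip 0.8 [ 0.6079 -0.0204  0.2833] [270 249]
scene medium_eye 0.65 [ 0.547  -0.0335  0.2757] [289 230]
scene medium_eye 0.51 [ 0.4771  0.2487 -0.002 ] [402 360]
scene medium_cup 0.79 [ 0.4967 -0.0414  0.1546] [306 250]
scene medium_cup 0.35 [ 0.5441 -0.0291  0.2722] [292 232]
scene large_cup 0.95 [ 0.3619 -0.3485  0.0028] [269 194]
scene large_cup 0.62 [ 0.2958  0.2712 -0.0007] [459 316]
scene large_cup 0.58 [ 0.6232 -0.0172  0.0884] [273 306]
clock 17.9833 tcp [ 0.5473 -0.0346  0.2682] yaw 10.4 tool cm [ 0.08 -0.05 -0.13] roll -0.1
clock 17.9833 tcp [ 0.5473 -0.0346  0.2682] yaw 10.4 tool cm [10.88 -0.07 -0.13] roll -0.1
```

View pics/i.png

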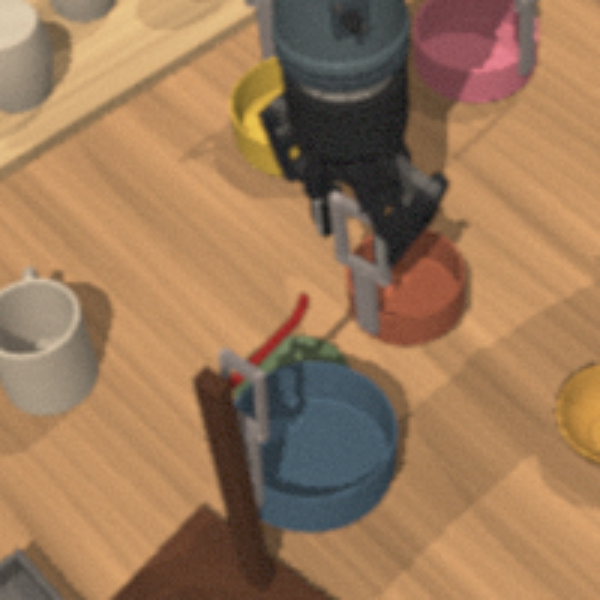

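The large dipper hangs on the hook at (245,400), and the medium's eye is in front of the tip, in line with the bar. Going in.

Emit:
apply_moves:
  targets:
    - [0.8, -0.1, -0.2, 0]
    - [1.2, 0, 0, 0]
    - [1.4, 0, 0, 0]
    - [1.4, 0, 0, 0]
    - [1.4, 0, 0, 0]
    - [1.4, 0, 0, 0]
    - [1.2, 0, 0, 0]
    - [1, 0, 0, 0]
    - [0.7, 0, 0, 0]
    - [0.4, 0, 0, 0]
    - [0, 0, 0, 0]
    - [0, 0, 0, 0]

```text
clock: 18.98
eef_pos: [0.654, -0.0132, 0.2701]
tool_rot: [3.128, 0.286, -0.001]
wrist_force: [0.2, 0.0, -1.6]
grip_width: 0.0427
gripper_force: 61.5
```

Run:
```python
from h import *
look(["medium_eye","medium_cup","large_cup","large_eye"],cams=["scene"])
h=np.array([.6856,-.0085]);u=np.array([np.cos(np.radians(10.5)),np.sin(np.radians(10.5))])
rel([*(h-.032*u),.238],10.5);print(robot.sense()["wrist_force"])
```

```text
scene medium_eye 0.84 [ 0.6549 -0.0097  0.2761] [255 268]
scene medium_cup 0.81 [ 0.6065 -0.0238  0.1561] [275 283]
scene large_cup 0.88 [ 0.364  -0.3482  0.0032] [269 194]
scene large_cup 0.71 [0.2959 0.2669 0.0013] [457 315]
scene large_cup 0.67 [ 0.6176 -0.018   0.0887] [275 304]
scene large_cup 0.58 [ 1.698e-01 -3.016e-01  2.000e-04] [328 170]
scene large_cup 0.27 [ 0.6691 -0.0096  0.2464] [251 281]
scene large_eye 0.8 [0.2529 0.2161 0.1527] [464 255]
scene large_eye 0.71 [ 0.6682 -0.0139  0.2475] [250 279]
clock 19.2333 tcp [ 0.6539 -0.0133  0.2704] yaw 10.4 tool cm [0.01 0.11 3.24] roll -0.1
[-0.02281851 -0.30724122 -2.11848525]
```

Emit:
apply_moves:
  targets:
    - [0.3, 0.1, 0, 0]
    - [0, 0, 0.4, 0]
    - [0, 0, 0.6, 0]
    - [0, 0, 0.6, 0]
    - [0, 0, 0.5, 0]
    - [0, 0, 0.4, 0]
    - [0, 0, 0.3, 0]
    - [0, 0, 0, 0]
    - [0, 0, 0, 0]

```text
clock: 19.98
eef_pos: [0.6573, -0.0135, 0.2421]
tool_rot: [3.128, 0.286, -0.0]
wrist_force: [-0.6, 0.6, -2.5]
grip_width: 0.0429
gripper_force: 61.5
```

Run:
```python
from h import *
look(["medium_eye","medium_cup","large_cup","large_eye"],cams=["scene"],save="j")
h=np.array([.6856,-.0085]);u=np.array([np.cos(np.radians(10.5)),np.sin(np.radians(10.5))])
rel([*(h-.029*u),.238],10.5);print(robot.sense()["wrist_force"])
a=cv2.imread('pics/j_scene.png')[150:350,170:370]
cv2.imwrite('pics/j.png',cv2.resize(a,None,fx=3,fy=3))
```

```text
scene medium_eye 0.67 [ 0.6564 -0.0086  0.2476] [257 277]
scene large_cup 0.94 [ 0.1718 -0.2997  0.0007] [328 171]
scene large_cup 0.76 [0.2935 0.268  0.001 ] [458 315]
scene large_cup 0.75 [ 0.3633 -0.3491  0.0052] [269 194]
scene large_cup 0.73 [ 0.6168 -0.0167  0.0889] [276 304]
scene large_cup 0.61 [ 0.4803  0.2486 -0.0017] [401 361]
scene large_eye 0.93 [ 0.6693 -0.01    0.2434] [251 282]
scene large_eye 0.73 [0.2508 0.2147 0.1528] [464 254]
scene large_eye 0.6 [ 0.1617 -0.2379  0.1527] [347 140]
clock 20.2333 tcp [ 0.6575 -0.0135  0.2426] yaw 10.5 tool cm [-0.05  0.02  0.46] roll -0.0
[ 1.03027858  0.58099682 -2.06103465]
```

View pics/j.png

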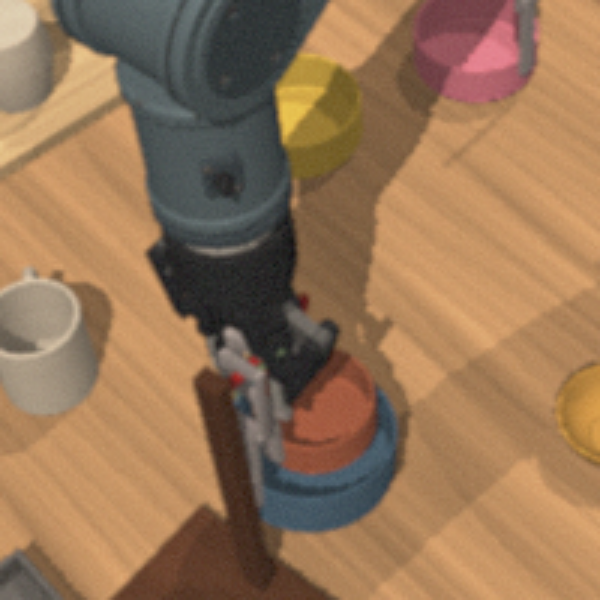

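The medium cup at (325,420) sits inside the blue cup, and both eyes are on the hook. Setting it down and letting go.

Emit:
apply_moves:
  targets:
    - [0, 0, 0.2, 0]
    - [0, 0, 0.2, 0]
    - [0, 0, 0.1, 0]
    - [0, 0, 0, 0]
    - [0, 0, 0, 0]

```text
clock: 20.65
eef_pos: [0.6574, -0.0135, 0.2376]
tool_rot: [3.128, 0.287, 0.001]
wrist_force: [-1.5, 0.4, 1.2]
grip_width: 0.0426
gripper_force: 62.0
```

Emit:
apply_moves:
  targets:
    - [0, 0, 0, 0]
    - [0, 0, 0, 0]
    - [0, 0, 0, 0]
    - [0, 0, 0, 0]
    - [0, 0, 0, 0]
    - [0, 0, 0, 0]
  jaw: 1

```text
clock: 21.15
eef_pos: [0.6573, -0.0136, 0.2373]
tool_rot: [3.128, 0.286, -0.0]
wrist_force: [-0.5, -0.9, 0.1]
grip_width: 0.0851
gripper_force: 0.0
```

Emit:
apply_moves:
  targets:
    - [0, 0, -1, 0]
    - [0, 0, -2, 0]
    - [0, 0, -2, 0]
    - [0, 0, -2, 0]
    - [-1, 0, -1, 0]
    - [-2, 0, 0, 0]
    - [-2, 0, 0, 0]
    - [-2, -1, 0, 0]
    - [-1.5, -2, 0, 0]
    - [-1, -3, 0, 0]
    - [-1, -3, 0, 0]
    - [-1, -3, 0, 0]

```text
clock: 22.15
eef_pos: [0.5218, 0.0845, 0.3183]
tool_rot: [3.129, 0.285, 0.002]
wrist_force: [0.7, 0.7, 0.8]
grip_width: 0.0854
gripper_force: 0.0
```

Run:
```python
from h import *
look(["medium_eye","medium_cup","large_cup","large_eye","small_eye","small_cup"],save="k")
rel([.5045,.2565,.22],13.5)
```

```text
scene medium_eye 0.8 [ 0.6627 -0.0085  0.2444] [254 280]
scene medium_eye 0.51 [ 0.6341 -0.016   0.1192] [269 302]
scene medium_cup 0.65 [ 0.6297 -0.0152  0.1167] [271 301]
scene large_cup 0.86 [ 0.2968  0.2677 -0.0006] [457 316]
scene large_cup 0.73 [ 0.6175 -0.0182  0.0898] [275 303]
scene large_cup 0.68 [ 0.1666 -0.3039  0.0012] [328 169]
scene large_cup 0.56 [ 0.3599 -0.3499  0.0024] [269 193]
scene large_eye 0.83 [0.2522 0.2154 0.1533] [464 255]
scene large_eye 0.78 [ 0.6704 -0.0125  0.2431] [250 281]
scene large_eye 0.71 [ 0.3428 -0.4108  0.1525] [255 141]
scene small_eye 0.59 [0.5023 0.2589 0.1038] [405 350]
scene small_eye 0.27 [ 0.6738 -0.0113  0.2446] [249 282]
scene small_cup 0.73 [ 0.4771  0.2479 -0.0011] [402 360]
scene small_cup 0.61 [ 0.6059 -0.0181  0.2834] [272 249]
top medium_eye 0.95 [ 0.6604 -0.0165  0.2433] [331 120]
top medium_cup 0.88 [ 0.6367 -0.0161  0.1192] [331 152]
top large_cup 0.92 [ 0.1724 -0.3022 -0.002 ] [458 370]
top large_cup 0.81 [ 0.6195 -0.018   0.0871] [332 164]
top large_cup 0.81 [0.2934 0.2666 0.0022] [206 312]
top large_cup 0.6 [ 0.3569 -0.3506  0.0024] [478 287]
top large_eye 0.97 [ 0.6701 -0.0102  0.2495] [328 115]
top large_eye 0.66 [ 0.1624 -0.2341  0.1549] [440 380]
top large_eye 0.56 [0.2525 0.2186 0.1537] [212 331]
top small_eye 0.85 [0.5103 0.2554 0.0999] [206 210]
top small_cup 0.89 [4.739e-01 2.491e-01 4.000e-04] [217 234]
top small_cup 0.44 [ 0.6197 -0.0183  0.0898] [332 163]
clock 22.85 tcp [0.5226 0.0833 0.3172] yaw 10.4 tool cm [  1.36 -17.36   9.72] roll -3.1
```

Emit:
apply_moves:
  targets:
    - [0.1, -1, 0, -1]
    - [0.2, -2, 0.5, -1]
    - [0.2, -2.5, 1, -1]
    - [0.2, -2.5, 1.2, 0]
    - [0.2, -2.5, 1.2, 0]
    - [0.2, -2.5, 1.2, 0]
    - [0.2, -2, 1.2, 0]
    - [0.1, -1.4, 1, 0]
    - [0, -0.7, 1, 0]
    - [0, 0, 0.7, 0]
    - [0, 0, 0, 0]
    - [0, 0, 0, 0]

```text
clock: 23.85
eef_pos: [0.4982, 0.252, 0.2271]
tool_rot: [3.119, 0.366, -0.001]
wrist_force: [0.8, -0.6, 0.8]
grip_width: 0.0853
gripper_force: 0.0
```

Run:
```python
from h import *
look(["small_eye","small_cup"])
rel([.5045,.2567,.097],13.5)
```

```text
scene small_eye 0.85 [0.5027 0.2592 0.1033] [405 350]
scene small_eye 0.39 [ 0.4776  0.2488 -0.0022] [402 360]
scene small_cup 0.74 [ 0.6722 -0.0126  0.2427] [249 282]
scene small_cup 0.66 [0.4771 0.2488 0.001 ] [403 360]
clock 24.15 tcp [0.4984 0.2529 0.2278] yaw 13.4 tool cm [ 0.67 -0.23 13.08] roll -0.1
```

Emit:
apply_moves:
  targets:
    - [0.6, -0.3, 1, -0.6]
    - [0, 0, 2, 0]
    - [0, 0, 2.4, 0]
    - [0, 0, 2.4, 0]
    - [0, 0, 2.2, 0]
    - [0, 0, 1.8, 0]
    - [0, 0, 1.2, 0]
    - [0, 0, 0, 0]

```text
clock: 24.82
eef_pos: [0.5015, 0.2569, 0.0944]
tool_rot: [3.116, 0.385, -0.007]
wrist_force: [-0.8, 0.2, 0.9]
grip_width: 0.0854
gripper_force: 0.0
```

Emit:
apply_moves:
  targets:
    - [0, 0, 0, 0]
    - [0, 0, 0, 0]
    - [0, 0, 0, 0]
    - [0, 0, 0, 0]
    - [0, 0, 0, 0]
    - [0, 0, 0, 0]
    - [0, 0, 0, 0]
    - [0, 0, 0, 0]
  jaw: 0

```text
clock: 25.48
eef_pos: [0.5044, 0.2581, 0.0987]
tool_rot: [-3.117, -0.384, -0.005]
wrist_force: [1.6, -1.2, 5.9]
grip_width: 0.0529
gripper_force: 62.9
```

Emit:
apply_moves:
  targets:
    - [0, 0, -0.6, 0]
    - [0, 0, -1.2, 0]
    - [0, 0, -1.8, 0]
    - [0, 0, -2, 0]
    - [0, 0, -2, 0]
    - [0, 0, -2, 0]
    - [0, 0, -2, 0]
    - [0, 0, -2, 0]
    - [0, 0, -1.8, 1]
    - [0, 0, -1.2, 1]
    - [0, 0, -0.7, 1]
    - [0, 0, 0, 0]

```text
clock: 26.48
eef_pos: [0.5035, 0.2581, 0.2719]
tool_rot: [-3.126, -0.301, -0.004]
wrist_force: [-0.1, 0.8, -2.3]
grip_width: 0.0526
gripper_force: 62.9
```

Run:
```python
from h import *
look(["small_eye","small_cup"])
h=np.array([.6856,-.0085]);u=np.array([np.cos(np.radians(10.5)),np.sin(np.radians(10.5))])
rel([*(h-.14*u),.2695],10.5)
```

```text
scene small_eye 0.93 [0.5036 0.2648 0.2785] [419 309]
scene small_cup 0.59 [0.4763 0.2509 0.1728] [414 323]
clock 26.7833 tcp [0.5025 0.2574 0.2692] yaw 11.1 tool cm [-1.140e+00  2.947e+01 -1.000e-02] roll 0.6
```

Emit:
apply_moves:
  targets:
    - [-0.1, 1, 0, 0.6]
    - [-0.1, 2, 0, 0]
    - [-0.1, 3, 0, 0]
    - [-0.1, 3.2, 0, 0]
    - [-0.1, 3.2, 0, 0]
    - [-0.1, 3.2, 0, 0]
    - [-0.1, 3.2, 0, 0]
    - [-0.1, 3, 0, 0]
    - [-0.1, 2.8, 0, 0]
    - [-0.1, 2.4, 0, 0]
    - [-0.1, 1.5, 0, 0]
    - [0, 0.9, 0, 0]

```text
clock: 27.78
eef_pos: [0.5453, -0.0371, 0.2699]
tool_rot: [3.128, 0.28, -0.002]
wrist_force: [-0.3, 0.3, -1.6]
grip_width: 0.0528
gripper_force: 63.0
```

Emit:
apply_moves:
  targets:
    - [0, 0, 0, 0]
    - [0, 0, 0, 0]
    - [0, 0, 0, 0]

```text
clock: 28.03
eef_pos: [0.5455, -0.0318, 0.2702]
tool_rot: [-3.127, -0.289, 0.0]
wrist_force: [0.8, 0.9, -2.5]
grip_width: 0.053
gripper_force: 63.0
```

Run:
```python
from h import *
look(["hook_tip","small_eye","small_cup","medium_eye","medium_cup"],cams=["scene"],save="l")
h=np.array([.6856,-.0085]);u=np.array([np.cos(np.radians(10.5)),np.sin(np.radians(10.5))])
rel([*(h-.042*u),.2705],10.5)
a=cv2.imread('pics/l_scene.png')[150:350,170:370]
cv2.imwrite('pics/l.png',cv2.resize(a,None,fx=3,fy=3))
```

```text
scene hook_tip 0.82 [ 0.6066 -0.0168  0.2841] [272 249]
scene small_eye 0.81 [ 0.5447 -0.0286  0.2759] [292 231]
scene small_cup 0.87 [ 0.5184 -0.0397  0.172 ] [300 251]
scene medium_eye 0.75 [ 0.6606 -0.0093  0.2429] [255 280]
scene medium_cup 0.64 [ 0.6316 -0.0166  0.1194] [269 301]
clock 28.3333 tcp [ 0.5457 -0.0328  0.2703] yaw 10.5 tool cm [10.    0.17 -0.02] roll 0.0
```

View pics/l.png

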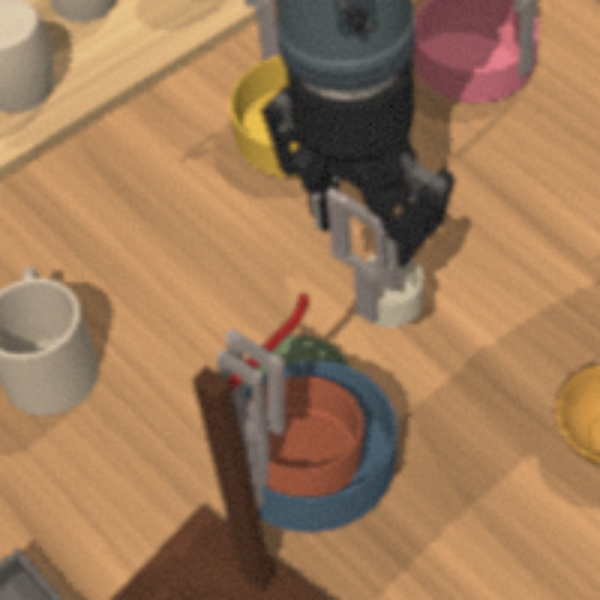

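Both dippers hang nested, medium inside large at (315,435), and the small one is lined up in front of the tip. Going in.

Emit:
apply_moves:
  targets:
    - [0.8, 0.1, -0.1, 0]
    - [1.2, 0, 0, 0]
    - [1.4, 0, 0, 0]
    - [1.4, 0, 0, 0]
    - [1.4, 0, 0, 0]
    - [1.2, 0, 0, 0]
    - [1, 0, 0, 0]
    - [0.8, 0, 0, 0]
    - [0.6, 0, 0, 0]
    - [0.4, 0, 0, 0]
    - [0, 0, 0, 0]
    - [0, 0, 0, 0]

```text
clock: 29.33
eef_pos: [0.6461, -0.016, 0.2712]
tool_rot: [3.128, 0.286, -0.001]
wrist_force: [0.6, -0.2, -1.8]
grip_width: 0.0529
gripper_force: 63.1
```

Emit:
apply_moves:
  targets:
    - [0, 0, 0.4, 0]
    - [0, 0, 0.6, 0]
    - [0, 0, 0.6, 0]
    - [0, 0, 0.5, 0]
    - [0, 0, 0.4, 0]
    - [0, 0, 0.3, 0]
    - [0, 0, 0, 0]
    - [0, 0, 0, 0]

```text
clock: 30.0
eef_pos: [0.6462, -0.0159, 0.2431]
tool_rot: [-3.128, -0.286, 0.0]
wrist_force: [-0.2, -0.0, -1.0]
grip_width: 0.053
gripper_force: 63.1
```

Run:
```python
from h import *
look(["medium_eye","medium_cup","large_cup","large_eye","small_eye","small_cup"],cams=["scene"],save="m")
h=np.array([.6856,-.0085]);u=np.array([np.cos(np.radians(10.5)),np.sin(np.radians(10.5))])
rel([*(h-.04*u),.238],10.5);print(robot.sense()["wrist_force"])
a=cv2.imread('pics/m_scene.png')[150:350,170:370]
cv2.imwrite('pics/m.png',cv2.resize(a,None,fx=3,fy=3))
```

```text
scene medium_eye 0.79 [ 0.661  -0.0104  0.2437] [255 279]
scene medium_cup 0.95 [ 0.6291 -0.0141  0.1174] [271 301]
scene large_cup 0.95 [ 0.3638 -0.3492  0.0048] [268 194]
scene large_cup 0.94 [ 0.1708 -0.302   0.0006] [328 170]
scene large_cup 0.87 [ 0.6187 -0.0168  0.0916] [275 304]
scene large_cup 0.82 [ 2.948e-01  2.711e-01 -2.000e-04] [459 316]
scene large_cup 0.74 [ 0.6701 -0.01    0.2433] [251 282]
scene large_eye 0.93 [0.2521 0.2163 0.1542] [465 255]
scene large_eye 0.81 [ 0.6715 -0.0105  0.2461] [250 282]
scene large_eye 0.74 [ 0.1672 -0.2367  0.1511] [346 142]
scene small_eye 0.73 [ 0.6459 -0.0138  0.2508] [259 272]
scene small_cup 0.71 [ 0.6192 -0.0231  0.1434] [271 290]
clock 30.35 tcp [ 0.6463 -0.0159  0.2435] yaw 10.5 tool cm [-0.   -0.01  0.55] roll -0.0
[-1.22107707  0.48647028 -2.17736398]
```

View pics/m.png

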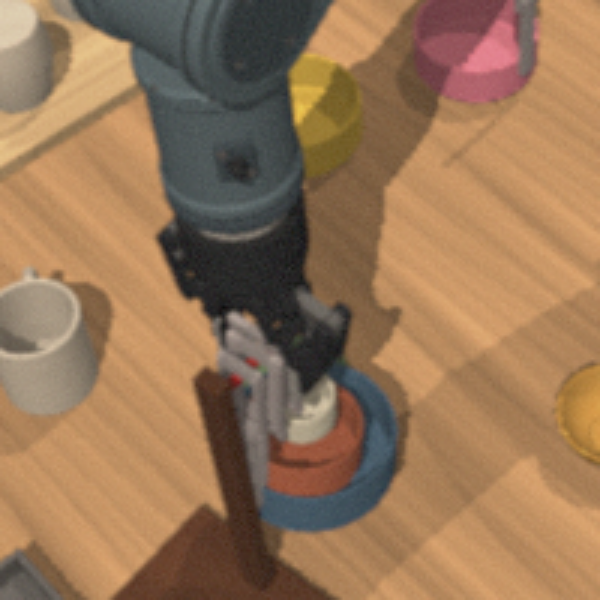

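The white cup at (312,410) is inside the medium, with all three eyes on the hook. Setting down, releasing and backing off.

Emit:
apply_moves:
  targets:
    - [0, 0, 0.2, 0]
    - [0, 0, 0.2, 0]
    - [0, 0, 0.1, 0]
    - [0, 0, 0, 0]
    - [0, 0, 0, 0]

```text
clock: 30.77
eef_pos: [0.6462, -0.0159, 0.2384]
tool_rot: [3.128, 0.286, 0.0]
wrist_force: [-0.5, -0.7, 0.8]
grip_width: 0.0526
gripper_force: 63.4
```

Emit:
apply_moves:
  targets:
    - [0, 0, 0, 0]
    - [0, 0, 0, 0]
    - [0, 0, 0, 0]
    - [0, 0, 0, 0]
    - [0, 0, 0, 0]
    - [0, 0, 0, 0]
  jaw: 1

```text
clock: 31.27
eef_pos: [0.6462, -0.0159, 0.2383]
tool_rot: [-3.128, -0.286, -0.0]
wrist_force: [-0.3, -0.3, -0.1]
grip_width: 0.0858
gripper_force: 0.0
```

Emit:
apply_moves:
  targets:
    - [0, 0, -1, 0]
    - [0, 0, -2, 0]
    - [0, 0, -2, 0]
    - [0, 0, -2, 0]
    - [0, 0, -2, 0]
    - [-2, 0, -1, 0]
    - [-2, 0, 0, 0]
    - [-2, 2, 0, 0]
    - [-2, 3, 0, 0]
    - [-1, 3, 0, 0]
    - [0, 3, 0, 0]
    - [0, 0, 0, 0]

```text
clock: 32.27
eef_pos: [0.577, -0.1487, 0.3392]
tool_rot: [3.125, 0.271, 0.001]
wrist_force: [-0.8, -0.2, 0.5]
grip_width: 0.0852
gripper_force: 0.0
```

Emit:
apply_moves:
  targets:
    - [0, 0, 0, 0]
    - [0, 0, 0, 0]
    - [0, 0, 0, 0]
    - [0, 0, 0, 0]
    - [0, 0, 0, 0]
    - [0, 0, 0, 0]
    - [0, 0, 0, 0]
    - [0, 0, 0, 0]
    - [0, 0, 0, 0]
    - [0, 0, 0, 0]
    - [0, 0, 0, 0]
    - [0, 0, 0, 0]

```text
clock: 33.27
eef_pos: [0.5777, -0.1404, 0.3383]
tool_rot: [3.129, 0.286, 0.0]
wrist_force: [-0.3, 0.7, -0.5]
grip_width: 0.0854
gripper_force: 0.0
```

Run:
```python
from h import *
look(["large_eye","medium_eye","small_eye","large_cup","medium_cup","small_cup"],save="n")
a=cv2.imread('pics/n_scene.png')[150:350,170:370];b=cv2.imread('pics/n_top.png')[70:270,250:450]
cv2.imwrite('pics/n.png',cv2.resize(np.hstack([a,b]),None,fx=2,fy=2))
```

```text
scene large_eye 0.83 [ 0.3427 -0.4094  0.1536] [255 141]
scene large_eye 0.82 [0.2536 0.2154 0.1542] [464 255]
scene large_eye 0.76 [ 0.6701 -0.0103  0.2433] [251 282]
scene large_eye 0.56 [ 0.1647 -0.2359  0.151 ] [346 141]
scene large_eye 0.45 [0.6283 0.288  0.0021] [370 420]
scene medium_eye 0.88 [ 0.6616 -0.0074  0.2406] [255 281]
scene medium_eye 0.63 [ 0.649  -0.012   0.2441] [259 275]
scene small_eye 0.76 [ 0.649  -0.0127  0.2455] [258 274]
scene large_cup 0.91 [ 0.3623 -0.3482  0.0058] [269 193]
scene large_cup 0.86 [ 0.6182 -0.019   0.0914] [274 303]
scene large_cup 0.69 [ 2.938e-01  2.682e-01 -1.000e-04] [458 315]
scene medium_cup 0.95 [ 0.6299 -0.0171  0.1169] [270 301]
scene small_cup 0.6 [ 0.6418 -0.0166  0.1358] [265 300]
top large_eye 0.8 [ 0.6702 -0.0102  0.2479] [328 115]
top large_eye 0.77 [ 0.1638 -0.2329  0.1527] [439 379]
top large_eye 0.73 [ 0.6344 -0.0177  0.1405] [332 150]
top large_eye 0.56 [ 0.3415 -0.4103  0.1553] [527 289]
top medium_eye 0.93 [ 0.6632 -0.0159  0.2418] [331 119]
top small_eye 0.85 [ 0.6531 -0.0138  0.2417] [330 124]
top small_eye 0.59 [ 0.6333 -0.0154  0.136 ] [331 151]
top large_cup 0.91 [0.2948 0.2652 0.0018] [207 312]
top large_cup 0.86 [ 0.1706 -0.2993 -0.0008] [457 371]
top large_cup 0.75 [ 0.62   -0.017   0.0862] [332 164]
top large_cup 0.63 [ 3.589e-01 -3.487e-01 -1.000e-04] [477 286]
top medium_cup 0.57 [ 0.6377 -0.0124  0.1166] [330 152]
top small_cup 0.92 [ 0.6364 -0.0155  0.14  ] [331 149]
```

View pics/n.png

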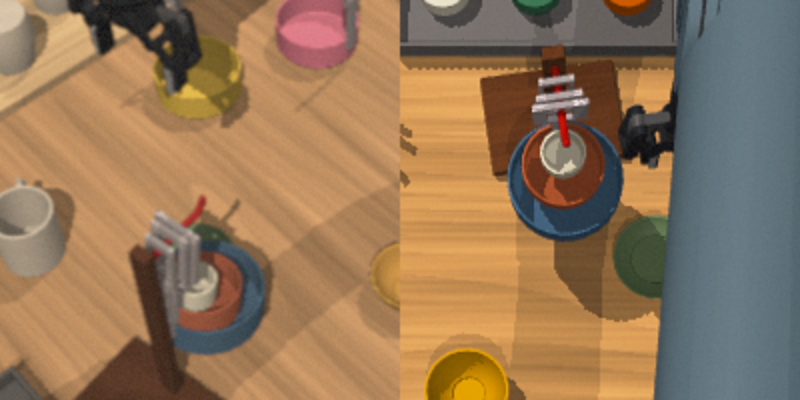

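All three hang nested on the hook: the eyes are in a row at (560,95), the cups are concentric at (563,170), and the gripper is clear.

```bash
python3 -c "
from rig import robot
print(robot.sign_off())"
```

```text
the job is handed in; nothing more can be done
None
```

The large, medium and small dippers hang on the hook in that order with their cups nested, the mugs, bowl and dish were not touched, and the job was handed in at about 33 s; no verdict came back.

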